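# Press a drawer knob home in the lever press

### The job

Take the pale knob out of the rack and set it, tenon down, fully home in the bored block in the blue lever press, and let go of it. Then flip the yellow safety catch all the way outward, clear of the lever, and only then pull the red handle over and down as far as it goes, so that the rubber pad bears on the knob. Finish while holding the handle down there, without letting go, and leave the dark knob and the other things on the bench undisturbed.

Things in the scene. Friction and masses are not known exactly. Their poses are not given: they have to be found in the camera images.
- pale_knob: Loose pale wooden drawer knob, 62 mm tall, 45 g. Origin at the centre of its tenon's foot, z up its axis. Tapered tenon: 16 mm wide at the foot, 25.6 mm at 32 mm up; above it the head, 35 mm round from z = 32 to 62 mm, to be gripped by its sides. Starts upright in one of the two holes of the rack, head resting on the rack's top.
- dark_knob: A loose knob of the same shape in dark wood, in the other hole of the rack (the holes are 54 mm apart); must stay there.
- rack: Fixed pale block 104 x 50 x 40 mm, origin at the centre of its underside; its x axis runs along its length, through both holes (31 mm bores at x = -27 and x = +27 mm).
- press: The fixed blue lever press. Origin on the bench under its bore; its axes are the press frame: z up, +x towards the lever's pivot, -x the way the lever comes down. Base plate 12 mm thick, x -58 to 118, y -73 to 73 mm. Blue cheeks at y = +-52 mm, x = 68 to 102 mm, 104 mm high. Wall cabinets with a door handle hang close behind and left of it, 0.46 m above the bench.
- press_hole (a point): Centre of the mouth of the vertical bore (29 mm wide, 36 mm deep) in the dark wooden block (62 x 64 mm, top 48 mm above the bench) fixed in the press. The knob is home when its head rests on the block, its origin 32 mm below this point. Axes: the press frame.
- lever_hinge (a point): Middle of the lever's pivot pin, which lies along the press's y axis; 85 mm along +x and 42 mm above press_hole. Blue cheeks stand at y = +-52 mm beside it, to 56 mm above press_hole.
- handle (a point): Red round handle bar of the lever, 16 mm thick, along the press's y axis, 73 mm clear between the lever's side arms; this point is its middle, 140 mm from lever_hinge. In the press frame from press_hole: raised x +105, z +181 mm (229 mm above the bench); fully down x -55, z +50 mm (98 mm above the bench). It turns with the lever, so it rolls between fingers that keep their tilt.
- lever (a joint): Lever angle, rad: 0 raised (leaning back a little), 1.66 fully down at its stop. It turns about lever_hinge, the top going to the press's -x. A spring brings it up again when let go. The handle takes about 1 to 2 N to start and about 7 to 8 N fully down on a seated knob. With the catch on it moves no more than about 0.1 rad.
- pad: Round black rubber pad, 28 mm wide, sprung, under the bridge of the lever (85 mm from the pivot); origin at the centre of its face. With the lever down it meets the top of the seated knob (30 mm above press_hole) and is pushed back about 6 mm, bearing with about 8 N.
- catch (a joint): Angle of the yellow safety catch in rad: 0 on (upright, its nose under the lever's lug), 1.5 flat outward (its top has gone towards the press's -y); off and clear of the lever from 1.0. Stiff enough to stay where it is left; takes 1 to 2 N at the tab. It may start a few hundredths of a rad from 0.
- catch_top (a point): Middle of the upper end of the catch's yellow tab (20 mm wide along the press's x, 6 mm thick, 56 mm tall). When on, from press_hole: x +30, y -62, z +80 mm (128 mm above the bench). The lever's steel lug lies 18 to 26 mm inward of it, up to 46 mm above press_hole: push the tab outward above that, from the inside.
- catch_hinge (a point): Axis of the catch, along the press's x: 56 mm below catch_top when the catch is on, 24 mm above press_hole.
- marker: Blue and white marker pen, 135 mm long, lying loose near the bench's front edge; leave alone.
- screw_dish: Small grey dish of screws, 65 mm wide, 19 mm high, loose; leave alone.
- sanding_block: Cork sanding block, 86 x 46 x 27 mm, loose; leave alone.

How it is judged (in metres and radians):
On the way, in this order (a step that is already met when the one before it is completed fails the run):
1. the pale knob sits fully home in the press's bore, let go, with the catch still on and the lever raised (horizontal distance between pale_knob and press_hole below 0.005 m and z of pale_knob in the frame of press_hole below -0.029 m and angle between pale_knob's own z axis and vertical below 0.08 rad and contact force between the fingers and pale_knob below 0.2 N and value of joint catch below 0.4 rad and value of joint lever below 0.15 rad), for 0.2 s.
2. the catch is flipped off while the lever is still raised and the knob is in place (horizontal distance between pale_knob and press_hole below 0.005 m and z of pale_knob in the frame of press_hole below -0.029 m and angle between pale_knob's own z axis and vertical below 0.08 rad and value of joint catch above 1 rad and value of joint lever below 0.3 rad), for 0.2 s.
3. the lever is pulled down onto the knob (value of joint lever above 1.58 rad and contact force between pad and pale_knob above 3 N), for 0.2 s.
At the end, for the whole second after the job is handed in: Pale knob home in the bore (within 5 mm of its axis, at least 29 mm deep, tilt under 0.08 rad), catch off (over 1.0 rad), lever down (over 1.58 rad) with the pad bearing on the knob with over 3 N, and the fingers still holding the handle (over 1 N on it) (all of step 3 and horizontal distance between pale_knob and press_hole below 0.005 m and z of pale_knob in the frame of press_hole below -0.029 m and angle between pale_knob's own z axis and vertical below 0.08 rad and value of joint catch above 1 rad and contact force between the fingers and lever_c1 above 1 N); the arm keeps its last pose, push and grip.
It fails at once if the dark knob is moved more than 30 mm (distance of dark_knob from where it was at the start of the episode above 0.03 m).
It fails at once if the marker is moved more than 50 mm (distance of marker from where it was at the start of the episode above 0.05 m).
It fails at once if the dish of screws is moved more than 40 mm (distance of screw_dish from where it was at the start of the episode above 0.04 m).
It fails at once if the sanding block is moved more than 40 mm (distance of sanding_block from where it was at the start of the episode above 0.04 m).
It also fails if it takes over 67 s, if anything falls off the work surface, if the arm or the gripper's body presses on something with over 40 N, if the wrist force passes 120 N, or if a joint passes its speed limit or range.

### The arm

A 6-joint arm with a two-finger parallel gripper is mounted at the origin on a cart in front of the work surface, level with it; the furniture and walls round the work are solid. World frame = base frame: x ahead of the robot, y to its left, z up, the work surface at z = 0. Lengths are in mm, angles in rad, forces in N, time in s.
With the tool pointing down it reaches from about 350 to 875 mm from the base axis. Payload 4.2 kg.
Tool frame: the origin (TCP) lies on the mounting face of the last link; the fingertips stand 173 mm ahead of it and the grasp point (between the pads) lies grip_point_offset ahead of it (grip_point_offset is the distance from the TCP to the grasp point, in mm); z points along the fingers, y is the line along which they close (so a half turn about z gives the same grasp; the last joint's range is limited). The gripper opens to 85 mm and grips with 20 to 120 N. Pads are 22 mm wide; open, the fingers measure 114 mm over their backs; the gripper's body (76 mm by 85 mm) begins 54 mm behind the grasp point. The pads swing forward as they close: fully open they stand 13 mm farther back than shut.
Start: joints at [1.467, 0.385, 0.008, 0, -1.194, -0.259], TCP at [221.775, 584.308, 404.712] pointing down, gripper open.
Joint ranges: [-3.14, 3.14], [-1.21, 2.06], [-1.07, 1.41], [-3.16, 2.05], [-2.99, -0.16], [-3.1, 3.1]. Speed limits (rad/s): [2.79, 2.79, 3.14, 3.14, 3.14, 3.14].

### API

Orientations are given as a unit quaternion [x, y, z, w].
In Python, from bench import read_state, get_image, job_done, recognise, place_of, grip_point_offset gives the robot as it stands. The module is installed in compiled form; this text tells all that it offers.
- The arm moves only by the tool carry_out, never from a script. Its arguments are lists of equal length, an entry for each row: "slide": the shift along the tool's x, y, z in m, a list of three; "roll": the turn about the tool's z in degrees; "claw": the finger opening in m, from 0 to 0.0854. A call has 1 to 8 rows; each row is the pose to reach, as a shift and turn from the pose commanded when the call began, along the tool's axes at that moment; what a row does not reach only later rows make up. A row lasts 1/8 s, in which the tool goes at most 62.5 mm and 10.7 degrees, less where a joint would pass 70% of its speed; a pose out of reach is approached as far as the arm can. A call with a gripper value outside its range is refused whole. The fingers move at their own pace and stop on an object; the grip force is fixed at half the most. Time passes only in rows, so rows that repeat a pose let the fingers close. It gives the time, the measured TCP pose, the force, the opening and the grip force at its end, in the units of the state.
- read_state(): the state, without advancing time (a new reading comes with each control period).
- get_image(name): name is "side" or "top" or "wrist"; returns a dict with "img" (400x640x3 uint8, red, green, blue), "z_map" (400x640 float32, mm along the optical axis (not along the pixel's ray), 0 where there is no reading), "mtx" (3x3 intrinsics, pixels), "k1" (the pictures are not rectified: a ray, as slopes to the right and down, at radius r is drawn at 1 + k1 r^2 times it, then the intrinsics apply), "world_from_camera" (4x4, takes a point from camera to world coordinates); the wrist camera has in their place "T_tool_cam" (4x4, takes a point from camera to tool coordinates, whose origin is the TCP and whose axes are the flange's). Camera axes: x right, y up, looking along -z (the intrinsics and any distortion apply to the point x, -y, -z); pixel columns grow to the right and rows downward; lengths in mm; the calibration is good to about 2 mm. A picture is of the moment at which its call begins: read the wrist's pose just before it.
- job_done(): hands the job in; it is judged then, once.
Trained networks look in a picture, given as the dict that the camera call returned (one of the last four; its "shot" number tells which), for a name from the list of things; names that differ only in an ending like _2 or _b are one class to them, and where a whole thing is asked for, a point or a joint stands for the part that bears it (a point fixed in the world has none). Each returns a list of dicts, best first, with "conf" (0 to 1); they miss things now and then, are a little off and sometimes report something else, mostly with a low value. They report only what shows in the picture. A call takes as long as a camera call.
- recognise(picture, thing): "at" ([column, row] in pixels, amid what is visible of it).
- place_of(picture, thing): "at" ([column, row] in pixels: a listed point, or the origin of a listed thing).
The state is a dict: "clock": time; "joints": joint angles; "joint_vel": joint speeds; "joint_efforts": joint torques, N m; "position": TCP position; "ee_rot": TCP orientation; "contact_force": force on the tool from outside, world axes, zero at the start; "wrist_torque": the same for the moment, N m; "gripper_width": finger opening in mm; "grasp_force": force on a finger pad.
Only numpy, scipy, OpenCV 4.12 (cv2) and the standard library are available. Lean on these libraries where they do the work, as an engineer would, in place of code of your own. Each camera call takes 0.05 s, during which the arm holds its last target. There are 200 camera calls.

## Working session

There is one attempt and no reset: what is moved stays moved. The work goes in short steps, Python scripts to look and compute and a tool call to move; the robot and the scene stay as the last step left them, time stands still between calls to the robot, and variables do not carry over. Pictures are saved under pics/ and viewed, at most 10 in all, crops included, and the job is handed in when it is done.

Besides the shell and the picture viewer there is one more tool, called as name(argument=value, ...), one argument or row to a line, values as JSON. carry_out: Moves the arm, as the interface text tells. Its arguments: {"type":"object","properties":{"slide":{"type":"array"},"roll":{"type":"array"},"claw":{"type":"array"}},"required":["slide","roll","claw"]}

```bash
mkdir -p pics
cat > h.py <<'E'
import numpy as np, cv2
from bench import *
from scipy.spatial.transform import Rotation as R
def ray(p,uv,T):
    K=np.array(p["mtx"]);k=p["k1"]
    d=np.array([(uv[0]-K[0,2])/K[0,0],(uv[1]-K[1,2])/K[1,1]]);u=d.copy()
    for _ in range(20): u=d/(1+k*(u@u))
    v=np.array([u[0],-u[1],-1.0])
    return T[:3,3],T[:3,:3]@v
def toolT(s):
    T=np.eye(4);T[:3,:3]=R.from_quat(s["ee_rot"]).as_matrix();T[:3,3]=s["position"];return T
def camT(p,s=None):
    return np.array(p["world_from_camera"]) if "world_from_camera" in p else toolT(s)@np.array(p["T_tool_cam"])
def deproj(p,uv,T):
    o,v=ray(p,uv,T); c,r=int(round(uv[0])),int(round(uv[1]))
    w=p["z_map"][max(r-2,0):r+3,max(c-2,0):c+3]; w=w[w>0]
    return o+v*np.median(w) if w.size else None
def tri(rays):
    A=np.zeros((3,3));b=np.zeros(3)
    for o,v in rays:
        v=v/np.linalg.norm(v);M=np.eye(3)-np.outer(v,v);A+=M;b+=M@o
    x=np.linalg.solve(A,b)
    return x,[np.linalg.norm(np.cross(x-o,v/np.linalg.norm(v))) for o,v in rays]
def onz(p,uv,T,z):
    o,v=ray(p,uv,T); return o+v*(z-o[2])/v[2]
def save(p,n): cv2.imwrite("pics/"+n,p["img"][:,:,::-1])
E
cat > a.py <<'E'
from h import *
s=read_state();print(s["position"],s["ee_rot"],grip_point_offset,s["gripper_width"],s["clock"])
P={n:get_image(n) for n in("side","top","wrist")}
for n,p in P.items(): save(p,n+"0.png")
T={n:camT(p,s) for n,p in P.items()}
for t in ["pale_knob","dark_knob","rack","press","press_hole","lever_hinge","handle","catch_top","catch_hinge","marker","screw_dish","sanding_block"]:
    rs=[];
    for n,p in P.items():
        q=place_of(p,t)
        if q and q[0]["conf"]>.3:
            rs.append(ray(p,q[0]["at"],T[n])); d=deproj(p,q[0]["at"],T[n])
            print(t,n,np.round(q[0]["at"]),round(q[0]["conf"],2),None if d is None else d.round())
    if len(rs)>1: x,e=tri(rs);print("   TRI",x.round(1),np.round(e,1))
import numpy as _
a=np.vstack([P["side"]["img"],P["top"]["img"]]);cv2.imwrite("pics/both.png",cv2.resize(a[:,:,::-1],(480,600),interpolation=cv2.INTER_AREA))
E
python3 a.py
```

```text
[221.70879379 584.14111838 403.62091583] [ 9.83574118e-01 -1.80501498e-01 -1.45298955e-04  1.06858476e-03] 154.70000000000002 85.52028012156671 0.0
pale_knob side [332. 258.] 0.7 [ 464. -136.   20.]
pale_knob top [317. 234.] 0.72 [ 439. -114.   40.]
   TRI [ 464.3 -112.4    4.1] [2.3 2.3]
dark_knob side [307. 258.] 0.78 [ 403. -157.   31.]
dark_knob top [322. 248.] 0.59 [ 392. -124.   53.]
   TRI [ 408.7 -125.4   15.2] [5.2 5.2]
rack side [322. 260.] 0.6 [ 440. -143.   17.]
rack top [317. 241.] 0.73 [ 402. -114.   68.]
   TRI [ 442.9 -113.    -0.7] [1.1 1.1]
press side [327. 225.] 0.92 [464.  51.  16.]
press top [236. 230.] 0.65 [444.  82.  46.]
   TRI [470.2  91.6  -1.4] [4.3 4.3]
press_hole side [326. 206.] 0.62 [455. -10. 103.]
press_hole top [228. 218.] 0.97 [481. 104.  46.]
   TRI [467.2  98.9  58. ] [4.3 4.3]
lever_hinge top [264. 202.] 0.6 [494.  12.  95.]
handle side [344. 158.] 0.98 [495. -10. 235.]
handle top [266. 161.] 0.77 [495.  -7. 235.]
   TRI [495.7  -6.5 233.8] [0.4 0.4]
catch_top side [312. 187.] 0.46 [ 450.  949. -218.]
catch_top top [248. 221.] 0.72 [420.  41. 120.]
   TRI [413.9  38.7 134.1] [3.1 3.1]
catch_hinge side [311. 207.] 0.8 [416.  46.  75.]
catch_hinge top [245. 231.] 0.59 [415.  49.  89.]
   TRI [419.2  50.4  75.8] [4.1 4.1]
marker side [292. 258.] 0.61 [ 366. -129.   13.]
marker top [322. 271.] 0.66 [ 358. -125.   11.]
   TRI [ 362.7 -124.1    8.2] [3.5 3.5]
screw_dish side [311. 335.] 0.62 [ 407. -397.   10.]
screw_dish top [429. 258.] 0.86 [ 396. -380.    7.]
   TRI [ 405.1 -383.    -4.1] [2.6 2.6]
sanding_block side [301. 299.] 0.93 [ 389. -309.   26.]
sanding_block top [384. 262.] 0.94 [ 372. -269.   25.]
   TRI [ 388.3 -272.8   -1.2] [1.3 1.3]
```

View pics/side0.png

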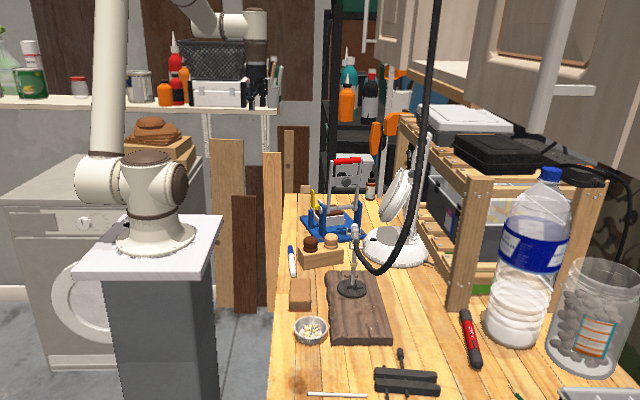

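View pics/top0.png

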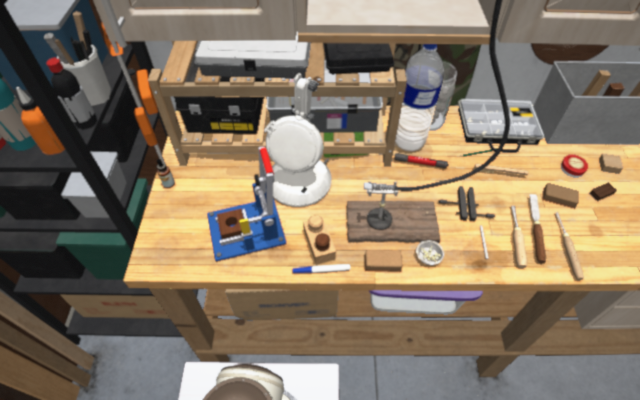

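The side view shows the press (326,225) with a raised red handle (344,160), and the rack with the dark knob (309,243) and the pale one (331,241). The top view agrees: press at (245,225), rack at (320,240), with a white lamp behind at (293,145). I'll check clearances from depth before moving.

```bash
cat > b.py <<'E'
from h import *
pts=[]
for n in("side","top"):
    p=get_image(n);T=camT(p);K=np.array(p["mtx"])
    uu,vv=np.meshgrid(np.arange(0,640,1),np.arange(0,400,1))
    xy=cv2.undistortPoints(np.stack([uu,vv],-1).reshape(-1,1,2).astype(np.float64),K,np.array([p["k1"],0,0,0.]))[:,0]
    z=p["z_map"].reshape(-1);m=z>0
    c=np.c_[xy[:,0],-xy[:,1],-np.ones(len(xy))]*z[:,None]
    pts.append((c@T[:3,:3].T+T[:3,3])[m]); print(n,T[:3,3].round())
P=np.vstack(pts);np.save("cloud.npy",P)
print("max z below 450 / min z above 450; rows x, cols y")
ys=range(300,-260,-40);print("      ",*["%9d"%y for y in ys])
for x in range(300,760,40):
    o=[]
    for y in ys:
        q=P[(abs(P[:,0]-x)<20)&(abs(P[:,1]-y)<20)][:,2]
        lo=q[(q<450)&(q>-50)];hi=q[(q>450)]
        o.append("%4s/%4s"%(int(lo.max()) if lo.size else "-",int(hi.min()) if hi.size else "-"))
    print(x,*o)
p=get_image("wrist");print(np.array(p["T_tool_cam"]).round(2),p["mtx"])
E
python3 b.py
```

```text
side [  378. -1017.   546.]
top [-132. -127.  927.]
max z below 450 / min z above 450; rows x, cols y
             300       260       220       180       140       100        60        20       -20       -60      -100      -140      -180      -220
300    -/   -    -/   -    -/   -    -/   -    -/   -    -/   -    -/   -    -/   -    -/   -    -/   -    -/   -    -/   -    -/   -    -/   -
340    3/   -    3/   -    5/   -    5/   -    4/   -    5/   -    4/   -    5/   -    4/   -   18/   -   18/   -   17/   -   15/   -    3/   -
380    3/   -    4/   -    4/   -    5/   -   17/   -   16/   -   12/   -    4/   -    4/   -   17/   -   70/   -   73/   -   31/   -   30/   -
420    4/   -    5/   -    5/   -    4/   -   16/   -   51/   -  130/   -  127/   -  101/   -    6/   -   71/   -   74/   -    9/   -   28/   -
460    4/   -    5/   -    4/   -    4/   -   51/   -   53/   -   95/   -  183/   -  238/   -   36/   -   74/   -   71/   -   25/   -  156/   -
500    5/   -    4/   -    3/   -   18/   -   50/   -   52/   -   50/   -  238/   -  238/   -    3/   -   39/   -   41/   -   27/  
[... 412 characters left out ...]
50  449/ 450  449/ 450  449/ 450
660  435/ 486  297/   -    3/   -    4/   -    3/   -    4/   -    4/   -  209/   -  220/   -  322/   -  324/ 476   44/ 478    4/ 478    5/ 477
700  420/   -  297/   -  294/   -  333/   -  350/   -  350/   -  350/   -  350/   -  350/   -  351/   -  350/ 479  336/ 478  338/ 478  337/ 478
740  299/   -  297/   -  292/   -  345/   -  351/   -  351/   -  351/   -  351/   -  352/   -  352/   -  349/ 479  338/ 479  339/   -  339/   -
[[-0.    0.96  0.28 69.16]
 [ 1.    0.    0.   -0.19]
 [ 0.    0.28 -0.96 32.38]
 [ 0.    0.    0.    1.  ]] [[307.63340409   0.         313.36040055]
 [  0.         307.63340409 198.3908798 ]
 [  0.           0.           1.        ]]
```

carry_out(
  slide=[
    [0.039,0.047,-0.002],
    [0.078,0.094,-0.004],
    [0.117,0.142,-0.006],
    [0.156,0.189,-0.008],
    [0.195,0.236,-0.01],
    [0.235,0.283,-0.012],
    [0.274,0.33,-0.014],
    [0.313,0.378,-0.016],
  ],
  roll=[-4.5,-9,-13.5,-18,-22.5,-27,-31.5,-36],
  claw=[0.06,0.06,0.06,0.06,0.06,0.06,0.06,0.06],
)

```text
clock: 3.1
position: [380.3, 117.9, 421.4]
ee_rot: [0.991, 0.134, 0.001, -0.0]
contact_force: [1.0, 0.8, 0.6]
gripper_width: 59.8
grasp_force: 0.0
```

carry_out(
  slide=[
    [0,0,0],
    [0,0,0],
  ],
  roll=[0,0],
  claw=[0.06,0.06],
)

```text
clock: 3.35
position: [380.3, 119.7, 420.9]
ee_rot: [0.991, 0.132, 0.0, -0.0]
contact_force: [-0.9, 1.3, -0.8]
gripper_width: 60.6
grasp_force: 0.0
```

```bash
cat > c.py <<'E'
from h import *
import sys,pickle
n=sys.argv[1]
s=read_state();T0=toolT(s);p=get_image("wrist");T=camT(p,s);save(p,"w%s.png"%n)
a=T0[:3,0];print(s["position"].round(1) if hasattr(s["position"],"round") else s["position"],"toolx deg",np.degrees(np.arctan2(a[1],a[0])).round(2),"z",T0[:3,2].round(4),s["gripper_width"],s["clock"],s["joints"])
D={}
for t in sys.argv[2:]:
    q=place_of(p,t)
    for r in q[:2]:
        d=deproj(p,r["at"],T);print(t,np.round(r["at"],1),round(r["conf"],2),None if d is None else d.round(1))
    if q: D[t]=ray(p,q[0]["at"],T)
pickle.dump(D,open("ray%s.pkl"%n,"wb"))
E
python3 c.py 1 pale_knob dark_knob rack press_hole lever_hinge handle catch_top catch_hinge
```

```text
[380.3 119.7 420.9] toolx deg 15.14 z [ 5.e-04  6.e-04 -1.e+00] 60.55619478077491 3.35 [ 7.17262499e-01 -2.88494412e-02 -4.69835545e-01 -9.02340440e-05
 -1.12901814e+00  1.11776981e+00]
pale_knob [504.7 152.7] 0.72 [456.1  -3.6 167.1]
dark_knob [501.5 194. ] 0.98 [ 414.8 -103.4   38. ]
rack [499.4 172.3] 0.97 [438.5 -90.   37.8]
press_hole [355.9 100.3] 0.94 [472.   93.7  10.6]
press_hole [500.9 195.6] 0.31 [ 412.8 -103.6   37.9]
lever_hinge [452.2  95.2] 0.72 [494.8  19.   93.2]
handle [605.7  85.7] 0.66 [498.7   1.2 232.2]
catch_top [404.1 172.9] 0.69 [417.7  48.8 125.5]
catch_hinge [388.9 160.8] 0.69 [421.2  55.2  90. ]
```

carry_out(
  slide=[
    [-0.005,0.045,0.003],
    [-0.009,0.09,0.006],
    [-0.014,0.135,0.008],
    [-0.018,0.182,0.01],
    [-0.018,0.182,0.01],
    [-0.018,0.182,0.01],
  ],
  roll=[0,0,0,0,0,0],
  claw=[0.06,0.06,0.06,0.06,0.06,0.06],
)

```text
clock: 4.55
position: [410.7, -60.4, 410.6]
ee_rot: [0.991, 0.132, -0.0, -0.0]
contact_force: [-0.0, 0.0, 0.1]
gripper_width: 59.9
grasp_force: 0.0
```

```bash
python3 c.py 2 pale_knob dark_knob rack press_hole lever_hinge handle catch_top catch_hinge
python3 - <<'E'
from h import *; import pickle
a=pickle.load(open("ray1.pkl","rb"));b=pickle.load(open("ray2.pkl","rb"))
for t in a:
    if t in b: x,e=tri([a[t],b[t]]);print(t,x.round(1),np.round(e,1))
E
```

```text
[410.7 -60.4 410.6] toolx deg 15.19 z [-2.e-04  1.e-04 -1.e+00] 59.90986661375822 4.55 [ 2.49134503e-01  1.20146838e-02 -4.56610873e-01 -1.34620695e-04
 -1.10234033e+00  1.58683758e+00]
pale_knob [365.  141.9] 0.78 [462.  -98.9  68.6]
dark_knob [363.2 182.5] 0.86 [ 420.5 -111.5   60.4]
rack [360.5 158.1] 0.98 [ 442.3 -105.    38.7]
press_hole [180.3  84.7] 0.67 [466.5 109.9  17.2]
lever_hinge [255.8  74.7] 0.81 [485.8 -13.  233.7]
handle [244.1  35.4] 0.86 [499.9  -4.8 234.7]
catch_top [189.  154.1] 0.83 [417.7  48.6 126.3]
catch_hinge [255.7  72.1] 0.71 [486.8 -12.7 233.8]
catch_hinge [208.  148.1] 0.68 [422.4  40.5 105.3]
pale_knob [ 4.608e+02 -1.110e+02  3.000e-01] [2.2 2.2]
dark_knob [ 411.9 -122.4   10.7] [0.4 0.4]
rack [ 438.2 -111.5    4.5] [0.6 0.6]
press_hole [468.5  97.8  46.6] [1.1 1.1]
lever_hinge [495.   16.4  87. ] [0.8 0.8]
handle [500.7  -3.  227.4] [0.4 0.4]
catch_top [417.7  48.9 125.7] [0.1 0.1]
catch_hinge [458.3  34.6  61. ] [41.6 41.6]
```

View pics/w2.png

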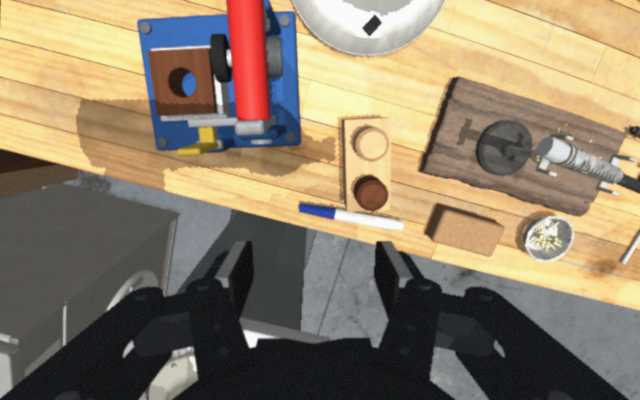

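The wrist view shows the pale knob at (371,142), the dark knob at (371,192), the press bore at (182,82), the catch at (205,140) and the handle at (248,60). The press is turned a few degrees from the rack. Next I'll fit the knob heads and the block from the depth.

```bash
cat > d.py <<'E'
from h import *
def cloud(p,T):
    K=np.array(p["mtx"]);uu,vv=np.meshgrid(np.arange(640.),np.arange(400.))
    xy=cv2.undistortPoints(np.stack([uu,vv],-1).reshape(-1,1,2),K,np.array([p["k1"],0,0,0.]))[:,0]
    z=p["z_map"].reshape(-1);m=z>0
    c=np.c_[xy[:,0],-xy[:,1],-np.ones(len(xy))]*z[:,None]
    return (c@T[:3,:3].T+T[:3,3])[m],p["img"].reshape(-1,3)[m]
def sel(C,x,y,z,r): return C[(np.hypot(C[:,0]-x,C[:,1]-y)<r)&(abs(C[:,2]-z[0])<z[1])]
if __name__=="__main__":
    s=read_state();p=get_image("wrist");C,I=cloud(p,camT(p,s))
    for n,x,y in(("pale",461,-111),("dark",412,-122)):
        q=sel(C,x,y,(68,12),26); (c,sz,an)=cv2.minAreaRect(q[:,:2].astype(np.float32)); cc,r=cv2.minEnclosingCircle(q[:,:2].astype(np.float32))
        print(n,len(q),"rect",np.round(c,1),np.round(sz,1),"circ",np.round(cc,1),round(r,1),"mean",q.mean(0).round(1),"ztop",np.percentile(q[:,2],95).round(1))
    q=sel(C,438,-113,(38,8),70);print("rack",cv2.minAreaRect(q[:,:2].astype(np.float32)))
    m=(np.hypot(C[:,0]-468,C[:,1]-98)<50)&(abs(C[:,2]-48)<7);q=C[m];print("block",cv2.minAreaRect(q[:,:2].astype(np.float32)),np.median(q[:,2]))
    q=C[(I[:,0]>150)&(I[:,1]<70)&(C[:,2]>200)&(C[:,2]<260)];print("handle",cv2.minAreaRect(q[:,:2].astype(np.float32)),np.percentile(q[:,2],95))
    q=C[(I[:,0]>150)&(I[:,1]>130)&(I[:,2]<70)&(C[:,2]>110)];print("catch",cv2.minAreaRect(q[:,:2].astype(np.float32)),np.percentile(q[:,2],95))
E
python3 d.py
```

```text
pale 943 rect [ 462.  -107.2] [34.  34.4] circ [ 461.4 -107.4] 17.6 mean [ 461.9 -106.    67. ] ztop 69.3
dark 843 rect [ 410.2 -123.6] [33.8 33.7] circ [ 410.1 -124. ] 17.4 mean [ 411.6 -122.4   66.8] ztop 69.3
rack ((435.83038330078125, -115.95549774169922), (104.48681640625, 50.700828552246094), 18.065542221069336)
block ((471.033447265625, 93.79521942138672), (64.7624282836914, 70.23965454101562), 17.256322860717773) 46.501323804293236
handle ((490.5199279785156, -7.295015335083008), (50.64543151855469, 15.321949005126953), 16.773427963256836) 235.13521548459224
catch ((419.45330810546875, 49.497947692871094), (5.671812534332275, 17.984865188598633), 19.537076950073242) 127.29056950323493
```

carry_out(
  slide=[
    [0.018,0.03,0.03],
    [0.037,0.059,0.06],
    [0.037,0.059,0.1],
    [0.037,0.059,0.13],
    [0.037,0.059,0.13],
    [0.037,0.059,0.13],
  ],
  roll=[-1.2,-2.5,-2.5,-2.5,-2.5,-2.5],
  claw=[0.06,0.06,0.06,0.06,0.06,0.06],
)

```text
clock: 5.8
position: [462.5, -107.6, 281.9]
ee_rot: [0.988, 0.154, 0.001, 0.0]
contact_force: [0.3, 0.1, -0.1]
gripper_width: 60.0
grasp_force: 0.0
```

```bash
python3 d.py; python3 c.py 3 press_hole pale_knob
```

```text
pale 2216 rect [ 462.  -107.3] [34.3 33.9] circ [ 461.4 -107.2] 17.6 mean [ 463.9 -106.6   66.9] ztop 69.2
dark 1883 rect [ 411.  -124.1] [33.6 33.8] circ [ 410.5 -124.1] 17.5 mean [ 414.3 -123.    66.3] ztop 69.1
rack ((435.7896423339844, -115.94646453857422), (104.50548553466797, 50.28654479980469), 18.17715072631836)
block ((474.92254638671875, 81.42617797851562), (64.42959594726562, 46.373512268066406), 16.60117530822754) 46.38405919192273
[ 462.5 -107.6  282.2] toolx deg 17.75 z [ 3.2e-03 -1.0e-04 -1.0e+00] 59.73551414324656 5.85 [ 1.14757849e-01  2.67248520e-01 -5.20563318e-01  6.32351695e-04
 -7.79824878e-01  1.76543349e+00]
press_hole [313.5 199.6] 0.25 [ 477.5 -102.4   62.8]
pale_knob [312.2 200. ] 0.68 [ 477.2 -101.6   63.3]Traceback (most recent call last):
  File "d.py", line 16, in <module>
    q=C[(I[:,0]>150)&(I[:,1]<70)&(C[:,2]>200)&(C[:,2]<260)];print("handle",cv2.minAreaRect(q[:,:2].astype(np.float32)),np.percentile(q[:,2],95))
                                                                                                                       ~~~~~~~~~~~~~^^^^^^^^^^^
    return _quantile_unchecked(
        a, q, axis, out, overwrite_input, method, keepdims, weights)
    return _ureduce(a,
                    func=_quantile_ureduce_func,
    ...<5 lines>...
                    overwrite_input=overwrite_input,
                    method=method)
    r = func(a, **kwargs)
    result = _quantile(arr,
                       quantiles=q,
    ...<2 lines>...
                       out=out,
                       weights=wgt)
    slices_having_nans = np.isnan(arr[-1, ...])
                                  ~~~^^^^^^^^^
IndexError: index -1 is out of bounds for axis 0 with size 0
```

carry_out(
  slide=[
    [-0.001,0,0.035],
    [-0.001,0,0.064],
    [-0.001,0,0.064],
    [-0.001,0,0.064],
    [-0.001,0,0.064],
    [-0.001,0,0.064],
    [-0.001,0,0.064],
    [-0.001,0,0.064],
  ],
  roll=[0,0,0,0,0,0,0,0],
  claw=[0.06,0.06,0.06,0.025,0.025,0.025,0.025,0.025],
)

```text
clock: 7.0
position: [461.6, -108.0, 218.4]
ee_rot: [0.988, 0.154, 0.002, 0.0]
contact_force: [-0.2, 1.3, 7.1]
gripper_width: 32.8
grasp_force: 59.5
```

carry_out(
  slide=[
    [0,0,-0.02],
    [0,0,-0.06],
    [0,0,-0.1],
    [0,0,-0.13],
    [0,0,-0.13],
  ],
  roll=[0,0,0,0,0],
  claw=[0.025,0.025,0.025,0.025,0.025],
)

```text
clock: 7.62
position: [461.2, -108.0, 349.7]
ee_rot: [0.988, 0.154, 0.004, 0.0]
contact_force: [0.1, -0.6, -0.5]
gripper_width: 33.5
grasp_force: 59.7
```

carry_out(
  slide=[
    [-0.045,-0.03,-0.01],
    [-0.04,-0.085,-0.02],
    [-0.03,-0.13,-0.02],
    [-0.019,-0.14,-0.02],
    [-0.019,-0.14,-0.02],
    [-0.019,-0.14,-0.02],
  ],
  roll=[0,0,0,0,0,0],
  claw=[0.025,0.025,0.025,0.025,0.025,0.025],
)

```text
clock: 8.38
position: [400.2, 18.8, 366.1]
ee_rot: [0.988, 0.153, -0.001, 0.0]
contact_force: [0.5, 0.6, -0.8]
gripper_width: 33.4
grasp_force: 59.9
```

```bash
cat > e.py <<'E'
from h import *
from d import cloud
import sys
s=read_state();T0=toolT(s);p=get_image("wrist");T=camT(p,s);save(p,"e%s.png"%sys.argv[1]);C,I=cloud(p,T)
a=T0[:3,0];print(np.round(s["position"],1),np.degrees(np.arctan2(a[1],a[0])).round(2),"z",T0[:3,2].round(4))
m=(np.hypot(C[:,0]-469,C[:,1]-97)<46)&(abs(C[:,2]-47)<4);print("block",cv2.minAreaRect(C[m][:,:2].astype(np.float32)))
m=(np.hypot(C[:,0]-469,C[:,1]-97)<22)&(C[:,2]<42);cc=cv2.minEnclosingCircle(C[m][:,:2].astype(np.float32));print("below",m.sum(),cc)
q=C[(np.hypot(C[:,0]-469,C[:,1]-97)<24)&(abs(C[:,2]-47)<3)]
# rim fit: inner boundary by angle
c=np.array([469,97.])
for _ in range(5):
    d=q[:,:2]-c;an=np.arctan2(d[:,1],d[:,0]);r=np.hypot(*d.T);pts=[]
    for k in np.linspace(-np.pi,np.pi,25):
        w=abs((an-k+np.pi)%(2*np.pi)-np.pi)<.13
        if w.sum()>2: pts.append(q[w][r[w].argmin(),:2])
    (c,ax,_a)=cv2.fitEllipse(np.array(pts,np.float32)) if len(pts)>5 else (c,0,0); c=np.array(c)
print("rim",c,ax,len(pts))
for t in("press_hole","catch_top"):
    for r in place_of(p,t)[:1]: print(t,r["at"],r["conf"],onz(p,r["at"],T,48 if t=="press_hole" else 128).round(1))
# held knob
q=C[(I.sum(1)>250)&(np.hypot(C[:,0]-s["position"][0],C[:,1]-s["position"][1])<30)&(abs(C[:,2]-(s["position"][2]-150))<20)];print("held",len(q), q.mean(0) if len(q) else "")
E
python3 e.py 1
```

```text
[400.2  18.8 366.1] 17.64 z [-1.7e-03 -6.0e-04 -1.0e+00]
block ((470.004150390625, 97.19995880126953), (63.532413482666016, 62.57596969604492), 16.489891052246094)
below 825 ((470.1424255371094, 98.55274200439453), 14.637517929077148)
rim [470.00009155  96.84059906] (28.48671531677246, 29.135515213012695) 25
press_hole [253.8, 85.3] 0.57 [470.6  97.   48. ]
catch_top [279.9, 175.5] 0.98 [418.3  49.3 128. ]
held 4889 [403.15892322  20.43818611 215.33828228]
```

carry_out(
  slide=[
    [0.045,-0.026,0],
    [0.09,-0.053,0],
    [0.09,-0.053,0.05],
    [0.09,-0.053,0.09],
    [0.09,-0.053,0.09],
    [0.09,-0.053,0.09],
  ],
  roll=[0,0,0,0,0,0],
  claw=[0.025,0.025,0.025,0.025,0.025,0.025],
)

```text
clock: 9.28
position: [470.6, 97.3, 278.1]
ee_rot: [0.988, 0.154, 0.001, -0.0]
contact_force: [0.0, 1.0, 0.5]
gripper_width: 33.2
grasp_force: 59.8
```

```bash
python3 c.py 4 pale_knob press_hole
```

```text
[470.6  97.3 278.1] toolx deg 17.71 z [ 2.3e-03  6.0e-04 -1.0e+00] 33.187610235659385 9.275 [ 5.43089073e-01  2.82041771e-01 -5.12299267e-01  1.00472875e-03
 -7.74183035e-01  1.33600399e+00]
pale_knob [312.4 225.8] 0.74 [485.4 103.2 105.4]
press_hole [311.4 218.2] 0.63 [478.1 101.7  73.2]
press_hole [569.3 362.9] 0.4 [500.6  42.8 188.4]
```

View pics/w4.png

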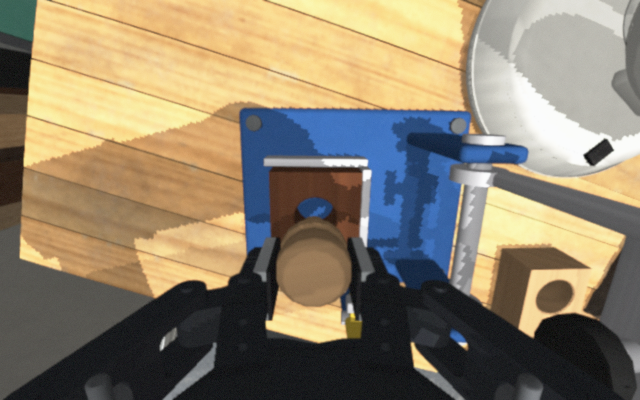

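The knob hangs square between the pads at (314,265), in line with the bore at (315,210). The catch tip at (352,328) and the pad at (590,360) are both clear, so I'll lower it.

carry_out(
  slide=[
    [0,0,0.02],
    [0,0,0.035],
    [0,0,0.045],
    [0,0,0.051],
    [0,0,0.051],
    [0,0,0.051],
  ],
  roll=[0,0,0,0,0,0],
  claw=[0.025,0.025,0.025,0.025,0.025,0.025],
)

```text
clock: 10.18
position: [470.1, 97.6, 226.5]
ee_rot: [0.988, 0.154, 0.001, -0.0]
contact_force: [-0.7, 0.2, 3.8]
gripper_width: 33.7
grasp_force: 60.0
```

carry_out(
  slide=[
    [0,0,0.001],
    [0,0,0],
    [0,0,0],
    [0,0,0],
    [0,0,-0.02],
    [0,0,-0.06],
    [0,0,-0.08],
    [0,0,-0.08],
  ],
  roll=[0,0,0,0,0,0,0,0],
  claw=[0.052,0.052,0.052,0.052,0.052,0.052,0.052,0.052],
)

```text
clock: 11.18
position: [470.1, 97.6, 307.1]
ee_rot: [0.988, 0.154, 0.002, -0.001]
contact_force: [0.1, -0.3, -1.1]
gripper_width: 51.4
grasp_force: 0.0
```

```bash
cat > f.py <<'E'
from h import *
from d import cloud
import sys
s=read_state();T0=toolT(s);p=get_image("wrist");T=camT(p,s);save(p,"f%s.png"%sys.argv[1]);C,I=cloud(p,T)
a=T0[:3,0];print(np.round(s["position"],1),np.degrees(np.arctan2(a[1],a[0])).round(2))
q=C[(np.hypot(C[:,0]-470,C[:,1]-97)<26)&(C[:,2]>60)&(C[:,2]<100)];print("knob",len(q),cv2.minEnclosingCircle(q[:,:2].astype(np.float32)),"ztop",np.percentile(q[:,2],[50,95]))
q=C[(I[:,0]>130)&(I[:,1]>110)&(I[:,2]<70)&(C[:,2]>75)&(np.hypot(C[:,0]-419,C[:,1]-49)<80)]
if len(q): print("catch",len(q),cv2.minAreaRect(q[:,:2].astype(np.float32)),np.percentile(q[:,2],[5,95]))
for r in place_of(p,"catch_top")[:1]: print("catch_top",r,onz(p,r["at"],T,128).round(1))
E
python3 f.py 1
```

```text
[470.1  97.6 307.1] 17.72
knob 1939 ((469.66217041015625, 98.31011962890625), 17.48126983642578) ztop [75.84986651 77.22171167]
catch 184 ((453.23284912109375, 63.77769088745117), (72.48594665527344, 18.88589859008789), 22.001522064208984) [ 77.08919102 111.14926289]
catch_top {'at': [366.9, 349.3], 'conf': 0.71} [419.   49.4 128. ]
```

carry_out(
  slide=[
    [-0.02,0.009,-0.01],
    [-0.04,0.018,-0.01],
    [-0.04,0.018,-0.01],
    [-0.04,0.018,-0.01],
    [-0.04,0.018,-0.01],
    [-0.04,0.018,-0.01],
  ],
  roll=[0,0,0,0,0,0],
  claw=[0.0,0.0,0.0,0.0,0.0,0.0],
)

```text
clock: 12.02
position: [437.5, 68.4, 315.4]
ee_rot: [0.988, 0.154, -0.0, 0.0]
contact_force: [-0.0, 0.4, 0.3]
gripper_width: -0.1
grasp_force: 0.0
```

```bash
python3 f.py 2
```

```text
[437.5  68.4 315.4] 17.73
knob 1995 ((469.6775817871094, 98.21057891845703), 17.445289611816406) ztop [75.95424966 77.3152101 ]
catch 135 ((434.8069152832031, 55.11664581298828), (35.18925476074219, 14.925634384155273), 26.155731201171875) [ 77.12500506 125.18236423]
catch_top {'at': [337.4, 279.1], 'conf': 0.87} [419.9  49.2 128. ]
```

View pics/f2.png

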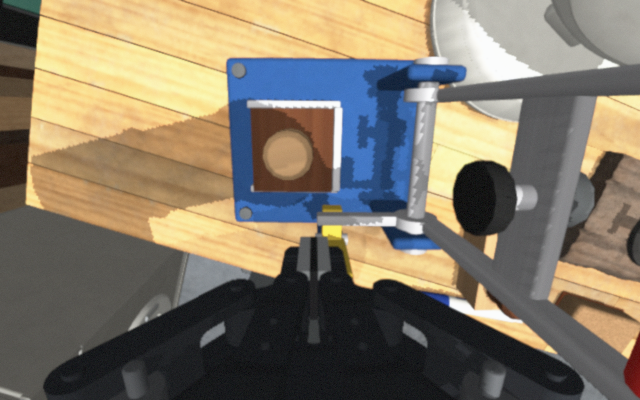

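Picture: knob seated at (288,155), the yellow tab at (333,240) just outboard of the closed fingertips (314,245), and the pad (485,198) well clear. Now I'll descend and push the tab outward.

carry_out(
  slide=[
    [0,0.006,0.02],
    [0,0.006,0.038],
    [0,0.006,0.038],
    [-0.01,0.006,0.038],
    [-0.02,0.006,0.038],
    [-0.03,0.006,0.038],
    [-0.04,0.006,0.038],
    [-0.05,0.006,0.039],
  ],
  roll=[0,0,0,0,0,0,0,0],
  claw=[0.0,0.0,0.0,0.0,0.0,0.0,0.0,0.0],
)

```text
clock: 13.12
position: [406.6, 55.8, 286.6]
ee_rot: [0.987, 0.16, 0.032, -0.008]
contact_force: [36.7, 11.2, 4.0]
gripper_width: -0.2
grasp_force: 18.5
```

carry_out(
  slide=[
    [-0.01,0,0.004],
    [-0.016,0,0.01],
    [-0.018,0,0.016],
    [-0.02,0,0.021],
    [-0.02,0,0.021],
  ],
  roll=[0,0,0,0,0],
  claw=[0.0,0.0,0.0,0.0,0.0],
)

```text
clock: 13.75
position: [398.3, 55.5, 274.7]
ee_rot: [0.985, 0.165, 0.05, -0.013]
contact_force: [49.0, 9.0, 29.8]
gripper_width: -0.2
grasp_force: 28.1
```

```bash
python3 f.py 3
```

```text
[398.3  55.5 274.7] 18.97
knob 2944 ((469.6790466308594, 98.20877838134766), 17.453624725341797) ztop [76.01985022 77.35125455]
catch 868 ((425.5252685546875, 51.66575622558594), (39.27094650268555, 15.314040184020996), 28.017887115478516) [78.51091054 99.30742117]
catch_top {'at': [517.6, 284.9], 'conf': 0.54} [438.7 -21.4 128. ]
```

View pics/f3.png

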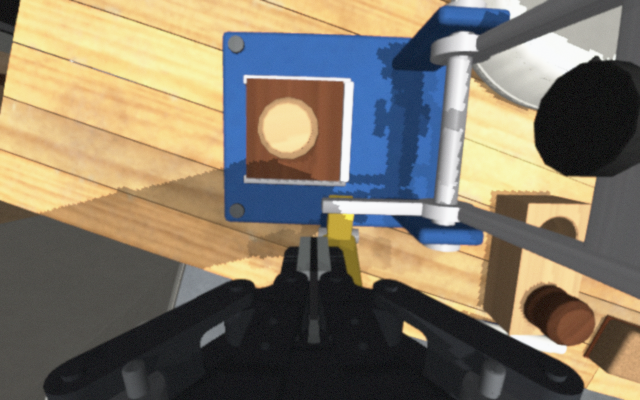

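The tab has leaned outward (342,215 to 358,285), but the force is far too high and the tool is tilting. I'll check with the wrench and the side view before pushing further.

Run:
```python
from h import *
s=read_state()
T=toolT(s);F=np.array(s["contact_force"]);M=np.array(s["wrist_torque"]);print("F",F,"M",M,"jeff",np.round(s["joint_efforts"],1),"joints",np.round(s["joints"],3))
print(T.round(3))
# line of action (about TCP)
r=np.cross(F,M*1000)/(F@F);print("r0 from TCP",r.round(),"dir",(F/np.linalg.norm(F)).round(2), "tip",(T[:3,:3]@[0,0,173]+T[:3,3]).round(1))
p=get_image("side");i=p["img"][130:270,250:410];cv2.imwrite("pics/s3.png",cv2.resize(i[:,:,::-1],(640,560),interpolation=cv2.INTER_CUBIC))
```

```text
F [48.52827037  8.3963873  27.98929346] M [ 2.68886719e+00 -1.47130127e+01  1.17401348e-03] jeff [ -1.   -7.9 -23.6  -9.1 -13.8  -0.3] joints [ 0.552  0.146 -0.729  0.025 -0.593  1.33 ]
[[ 9.41000e-01  3.26000e-01  9.50000e-02  3.98300e+02]
 [ 3.23000e-01 -9.45000e-01  4.20000e-02  5.54580e+01]
 [ 1.03000e-01 -9.00000e-03 -9.95000e-01  2.74716e+02]
 [ 0.00000e+00  0.00000e+00  0.00000e+00  1.00000e+00]]
r0 from TCP [ 128.   23. -230.] dir [0.86 0.15 0.49] tip [414.7  62.7 102.7]
```

View pics/s3.png

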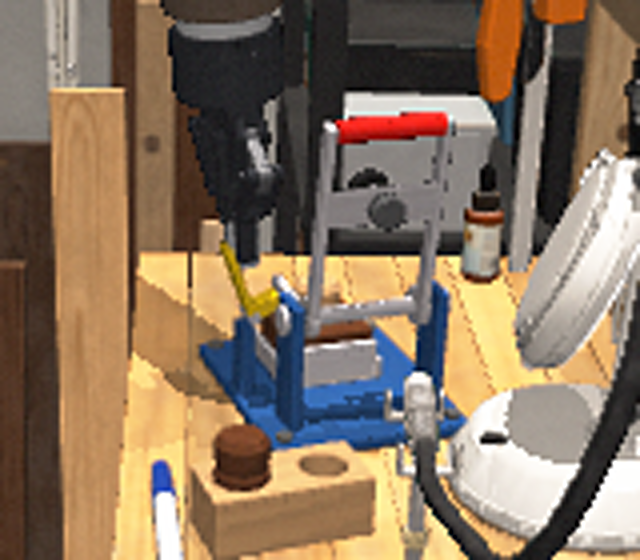

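carry_out(
  slide=[
    [0.03,0,-0.021],
    [0.06,0,-0.021],
    [0.07,0,-0.021],
    [0.07,0,-0.05],
    [0.07,0,-0.06],
    [0.07,0,-0.06],
  ],
  roll=[0,0,0,0,0,0],
  claw=[0.0,0.0,0.0,0.0,0.0,0.0],
)

```text
clock: 14.65
position: [438.1, 62.0, 315.9]
ee_rot: [0.988, 0.154, 0.0, -0.0]
contact_force: [-0.0, -1.0, 1.1]
gripper_width: -0.5
grasp_force: 0.0
```

```bash
python3 f.py 4
python3 - <<'E'
from h import *
from d import cloud
s=read_state();p=get_image("wrist");C,I=cloud(p,camT(p,s))
a=np.radians(17.7);X=np.array([np.sin(a),-np.cos(a)]);Y=np.array([np.cos(a),np.sin(a)])
L=C[:,:2]-[470,97];Q=np.c_[L@X,L@Y,C[:,2]]
m=(I[:,0]>110)&(I[:,1]>90)&(I[:,2]<70)&(I[:,0].astype(int)-I[:,2]>70)&(Q[:,2]>60)&(abs(Q[:,0]-30)<30)&(abs(Q[:,1]+62)<60)
q=Q[m];q=q[np.argsort(q[:,1])];print("yellow press-frame x,y,z");print(q[::max(1,len(q)//15)].round())
m=(abs(Q[:,0]-45)<25)&(Q[:,1]>-50)&(Q[:,1]<-28)&(Q[:,2]>70)&(Q[:,2]<110);q=Q[m];print("lug",len(q),np.percentile(q,[2,50,98],axis=0).round())
p=get_image("side");i=p["img"][180:230,290:350];cv2.imwrite("pics/s4.png",cv2.resize(i[:,:,::-1],(600,500),interpolation=cv2.INTER_CUBIC))
E
```

```text
[438.1  62.  315.9] 17.7
knob 1991 ((469.7979431152344, 98.18168640136719), 17.416915893554688) ztop [75.96411445 77.35447538]
catch 56 ((424.5879211425781, 51.89166259765625), (19.341880798339844, 9.526474952697754), 55.648860931396484) [77.90231632 81.33587563]
catch_top {'at': [578.4, 315.1], 'conf': 0.57} [ 440.3 -107.8  128. ]
yellow press-frame x,y,z
[[ 35. -62.  84.]
 [ 35. -61.  85.]
 [ 35. -61.  83.]
 [ 36. -61.  87.]
 [ 36. -60.  79.]
 [ 23. -53.  80.]
 [ 26. -52.  79.]
 [ 25. -50.  81.]
 [ 26. -49.  79.]
 [ 24. -48.  80.]
 [ 30. -37.  76.]
 [ 28. -37.  79.]
 [ 25. -37.  77.]
 [ 29. -37.  73.]
 [ 32. -37.  75.]
 [ 28. -36.  74.]]
lug 1255 [[ 21. -50.  73.]
 [ 42. -39.  91.]
 [ 69. -37.  93.]]
```

View pics/f4.png

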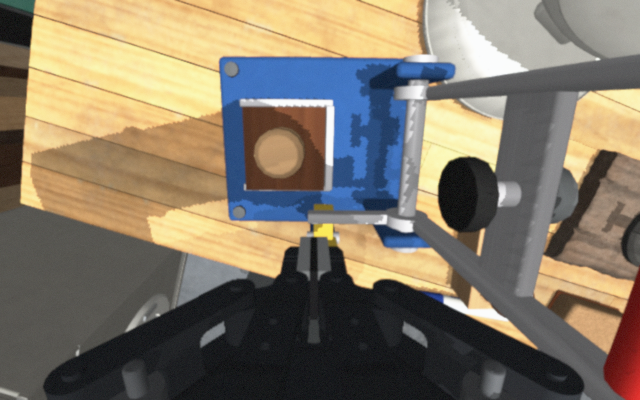

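carry_out(
  slide=[
    [0.01,-0.03,0],
    [0.02,-0.06,0],
    [0.02,-0.06,0],
    [0.02,-0.06,0],
  ],
  roll=[0,0,0,0],
  claw=[0.0,0.0,0.0,0.0],
)

```text
clock: 15.35
position: [439.5, 125.3, 315.1]
ee_rot: [0.988, 0.154, -0.001, 0.0]
contact_force: [-0.8, -0.4, -0.4]
gripper_width: -0.1
grasp_force: 0.0
```

```bash
cat > g.py <<'E'
from h import *
from d import cloud
a=np.radians(17.7);X=np.array([np.sin(a),-np.cos(a)]);Y=np.array([np.cos(a),np.sin(a)])
s=read_state();p=get_image("wrist");C,I=cloud(p,camT(p,s))
L=C[:,:2]-[470,97];Q=np.c_[L@X,L@Y,C[:,2]];tp=np.array(s["position"][:2])-[470,97];print("TCP press",(tp@X).round(1),(tp@Y).round(1),s["position"][2])
m=(I[:,0]>90)&(I[:,1]>75)&(I[:,2]<70)&(I[:,0].astype(int)-I[:,2]>60)&(Q[:,2]>55)&(abs(Q[:,0]-30)<25)&(abs(Q[:,1]+62)<70)
q=Q[m];print(len(q));
for y in range(-130,-30,4):
    w=q[abs(q[:,1]-y)<2]
    if len(w): print(y,len(w),"x",w[:,0].min().round(),w[:,0].max().round(),"z",w[:,2].min().round(),w[:,2].max().round())
m=(abs(Q[:,0]-50)<15)&(Q[:,1]>-50)&(Q[:,1]<-28)&(Q[:,2]>70)&(Q[:,2]<110);q=Q[m];print("lug",len(q),np.percentile(q,[2,50,98],axis=0).round())
E
python3 g.py; python3 c.py 5 catch_top handle
```

```text
TCP press -36.2 -20.5 315.0626958846959
753
-66 45 x 19.0 38.0 z 92.0 112.0
-62 561 x 19.0 38.0 z 76.0 109.0
-58 16 x 22.0 37.0 z 70.0 82.0
-54 21 x 23.0 23.0 z 70.0 79.0
-50 2 x 23.0 23.0 z 76.0 78.0
-38 104 x 23.0 36.0 z 71.0 81.0
lug 578 [[ 36. -43.  82.]
 [ 50. -38.  91.]
 [ 64. -37.  92.]]
[439.5 125.  315.2] toolx deg 17.68 z [-1.3e-03 -7.0e-04 -1.0e+00] -0.2023541368738221 15.4 [ 6.34397793e-01  1.93841900e-01 -5.17547689e-01 -2.01918327e-04
 -8.60865927e-01  1.24518724e+00]
catch_top [399.  262.6] 0.44 [421.9  53.8  78.7]
```

View pics/w5.png

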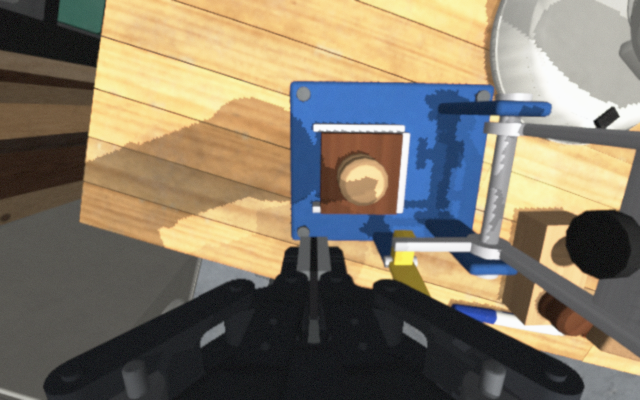

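```bash
cat >> g.py <<'E'
m=(I[:,0]>90)&(I[:,1]>75)&(I[:,2]<70)&(I[:,0].astype(int)-I[:,2]>60)&(Q[:,2]>86)&(abs(Q[:,0]-30)<25)&(abs(Q[:,1]+75)<25)
q=Q[m];
if len(q)>20: k=np.polyfit(q[:,2],q[:,1],1);print("tab lean",-np.arctan(k[0]).round(3),"y at z76",np.polyval(k,76).round(1),"n",len(q),"z",q[:,2].min(),q[:,2].max(),"rms",np.std(q[:,1]-np.polyval(k,q[:,2])).round(2))
Tt=toolT(s);U=(C-Tt[:3,3])@Tt[:3,:3];w=U[(abs(U[:,1])<25)&(abs(U[:,0])<25)&(U[:,2]>140)&(U[:,2]<190)]
for z in range(140,190,4):
    v=w[abs(w[:,2]-z)<2]
    if len(v): print("tip toolz",z,"n",len(v),"x",v[:,0].min().round(),v[:,0].max().round(),"y",v[:,1].min().round(),v[:,1].max().round())
E
python3 g.py
```

```text
TCP press -35.8 -20.4 315.58845053622167
722
-66 31 x 31.0 38.0 z 101.0 111.0
-62 559 x 19.0 38.0 z 75.0 110.0
-58 16 x 22.0 36.0 z 72.0 84.0
-54 16 x 23.0 23.0 z 70.0 79.0
-50 4 x 23.0 23.0 z 76.0 79.0
-38 91 x 23.0 35.0 z 72.0 80.0
lug 585 [[ 35. -43.  81.]
 [ 49. -38.  91.]
 [ 64. -37.  92.]]
tab lean 0.132 y at z76 -59.9 n 435 z 86.01219404060555 110.9380525650256 rms 0.49
tip toolz 140 n 86 x 10.0 11.0 y -7.0 6.0
tip toolz 144 n 211 x 6.0 12.0 y -14.0 13.0
tip toolz 148 n 289 x 6.0 11.0 y -14.0 13.0
tip toolz 152 n 255 x 6.0 11.0 y -14.0 13.0
tip toolz 156 n 248 x 6.0 11.0 y -14.0 13.0
tip toolz 160 n 223 x 6.0 11.0 y -14.0 13.0
tip toolz 164 n 197 x 6.0 11.0 y -14.0 13.0
tip toolz 168 n 134 x 6.0 11.0 y -13.0 11.0
tip toolz 172 n 20 x 10.0 11.0 y -6.0 5.0
```

Run:
```python
from h import *
b=cv2.imread("pics/s3.png");p=get_image("side");i=p["img"][130:270,250:410];n=cv2.resize(i[:,:,::-1],(640,560),interpolation=cv2.INTER_CUBIC)
s0=cv2.resize(cv2.imread("pics/side0.png")[130:270,250:410],(640,560),interpolation=cv2.INTER_CUBIC)
for k,a in(("start",s0),("jam",b),("now",n)):
    f=a.astype(int);m=(f[:,:,2]>130)&(f[:,:,1]<70)&(f[:,:,0]<70)&(np.arange(560)[:,None]<200)
    v,u=np.nonzero(m);ok=(u>300)&(u<470);print(k,ok.sum(),u[ok].mean().round(1),v[ok].mean().round(1))
    y=(f[:,:,2]>110)&(f[:,:,1]>90)&(f[:,:,0]<80)&(f[:,:,2]-f[:,:,0]>70);v,u=np.nonzero(y);ok=(u>190)&(u<300)&(v>200)&(v<330)
    u,v=u[ok],v[ok];print("  yellow",len(u),[(r,u[abs(v-r)<5].min(),u[abs(v-r)<5].max()) for r in range(215,325,10) if (abs(v-r)<5).any()])
```

```text
start 2268 388.8 122.8
  yellow 1706 [(235, np.int64(243), np.int64(256)), (245, np.int64(244), np.int64(259)), (255, np.int64(192), np.int64(295)), (265, np.int64(243), np.int64(259)), (275, np.int64(242), np.int64(293)), (285, np.int64(242), np.int64(297)), (295, np.int64(242), np.int64(298)), (305, np.int64(243), np.int64(279)), (315, np.int64(249), np.int64(274))]
jam 2313 391.8 126.7
  yellow 1698 [(245, np.int64(219), np.int64(232)), (255, np.int64(192), np.int64(295)), (265, np.int64(224), np.int64(240)), (275, np.int64(228), np.int64(293)), (285, np.int64(191), np.int64(275)), (295, np.int64(236), np.int64(278)), (305, np.int64(191), np.int64(278)), (315, np.int64(191), np.int64(273))]
now 2268 389.1 122.8
  yellow 3691 [(235, np.int64(235), np.int64(244)), (245, np.int64(235), np.int64(250)), (255, np.int64(193), np.int64(295)), (265, np.int64(193), np.int64(293)), (275, np.int64(193), np.int64(294)), (285, np.int64(193), np.int64(299)), (295, np.int64(193), np.int64(278)), (305, np.int64(191), np.int64(278)), (315, np.int64(204), np.int64(274))]
```

The data show that the catch's nose bears up against the underside of the lug at about 0.25 rad, and pushing low on the tab gives too little moment to ride past it. I'll try again higher up on the tab, with more of the finger behind it and in measured steps.

carry_out(
  slide=[
    [-0.01,0.03,-0.004],
    [-0.018,0.061,-0.004],
    [-0.018,0.061,0.015],
    [-0.018,0.061,0.03],
    [-0.025,0.061,0.03],
    [-0.032,0.061,0.03],
    [-0.039,0.061,0.03],
    [-0.046,0.061,0.03],
  ],
  roll=[0,0,0,0,0,0,0,0],
  claw=[0.0,0.0,0.0,0.0,0.0,0.0,0.0,0.0],
)

```text
clock: 16.65
position: [419.1, 56.0, 288.8]
ee_rot: [0.988, 0.156, 0.011, -0.003]
contact_force: [18.6, 3.1, -6.9]
gripper_width: -0.1
grasp_force: 8.6
```

```bash
python3 g.py | head -1; python3 -c "
from h import *
s=read_state();T=toolT(s);print(T[:3,2].round(3),(T[:3,:3]@[0,0,173]+T[:3,3]).round(1),np.round(s['contact_force'],1))"
```

```text
TCP press 23.6 -61.0 288.80195914036216
[ 0.022  0.009 -1.   ] [422.8  57.6 116.2] [14.   2.5 -3.4]
```

carry_out(
  slide=[
    [-0.006,0,0],
    [-0.012,0,0],
    [-0.018,0,0],
    [-0.024,0,0],
    [-0.024,0,0],
  ],
  roll=[0,0,0,0,0],
  claw=[0.0,0.0,0.0,0.0,0.0],
)

```text
clock: 17.32
position: [405.6, 54.1, 295.0]
ee_rot: [0.987, 0.159, 0.029, -0.008]
contact_force: [34.6, 9.3, -5.0]
gripper_width: -0.2
grasp_force: 17.0
```

```bash
python3 g.py ; python3 -c "
from h import *
s=read_state();T=toolT(s);print(T[:3,2].round(3),(T[:3,:3]@[0,0,173]+T[:3,3]).round(1),np.round(s['contact_force'],1))
p=get_image('side');i=p['img'][130:270,250:410];cv2.imwrite('pics/s6.png',cv2.resize(i[:,:,::-1],(640,560),interpolation=cv2.INTER_CUBIC))
f=cv2.imread('pics/s6.png').astype(int);m=(f[:,:,2]>130)&(f[:,:,1]<70)&(f[:,:,0]<70)&(np.arange(560)[:,None]<200)
v,u=np.nonzero(m);ok=(u>300)&(u<470);print('handle px',u[ok].mean(),v[ok].mean())"
```

```text
TCP press 21.3 -74.4 294.98767052666784
1209
-74 43 x 37.0 39.0 z 114.0 123.0
-70 90 x 34.0 39.0 z 98.0 118.0
-66 310 x 20.0 39.0 z 83.0 103.0
-62 291 x 20.0 39.0 z 76.0 89.0
-58 115 x 23.0 36.0 z 78.0 82.0
-54 134 x 23.0 54.0 z 72.0 170.0
-50 119 x 23.0 36.0 z 81.0 83.0
-46 49 x 23.0 35.0 z 82.0 84.0
-38 58 x 24.0 36.0 z 74.0 80.0
lug 748 [[ 35. -44.  83.]
 [ 49. -40.  92.]
 [ 65. -37.  94.]]
tab lean 0.171 y at z76 -63.1 n 478 z 86.00583705281576 170.41866951053856 rms 2.24
tip toolz 140 n 81 x 10.0 11.0 y -7.0 6.0
tip toolz 144 n 208 x 6.0 11.0 y -14.0 13.0
tip toolz 148 n 289 x 6.0 11.0 y -14.0 13.0
tip toolz 152 n 259 x 6.0 11.0 y -14.0 13.0
tip toolz 156 n 261 x 5.0 11.0 y -14.0 13.0
tip toolz 160 n 223 x 6.0 11.0 y -14.0 13.0
tip toolz 164 n 193 x 6.0 11.0 y -14.0 13.0
tip toolz 168 n 139 x 6.0 11.0 y -13.0 11.0
tip toolz 172 n 32 x -12.0 11.0 y -7.0 19.0
tip toolz 176 n 26 x -11.0 -8.0 y 16.0 19.0
tip toolz 180 n 28 x -11.0 -7.0 y 16.0 19.0
tip toolz 184 n 25 x -9.0 -7.0 y 16.0 19.0
tip toolz 188 n 28 x -8.0 -5.0 y 15.0 19.0
[ 0.055  0.024 -0.998] [415.2  58.3 122.3] [34.3  9.  -6. ]
handle px 390.5660542432196 125.61548556430446
```

```bash
cat > k.py <<'E'
from g import *
print("---- slices (press frame): y z colour")
for x0 in (27,33,45,60):
    m=(abs(Q[:,0]-x0)<3)&(Q[:,1]>-85)&(Q[:,1]<-28)&(Q[:,2]>10)&(Q[:,2]<130);q=Q[m];c=I[m]
    o=np.argsort(-q[:,1]);q,c=q[o],c[o];st=max(1,len(q)//26)
    print(x0,len(q)," ".join("%d,%d,%s"%(a[1],a[2],"Y" if int(b[0])-int(b[2])>60 and b[1]>75 else "B" if int(b[2])-int(b[0])>40 else "g%d"%b.mean()) for a,b in zip(q[::st],c[::st])))
E
python3 k.py | sed -n '/----/,$p'
```

```text
---- slices (press frame): y z colour
27 701 -28,47,Y -29,45,Y -31,45,g101 -36,92,g116 -37,91,g117 -37,27,g148 -37,76,Y -39,93,g184 -40,10,g101 -41,10,B -42,92,g161 -44,10,B -46,10,B -48,82,Y -50,82,Y -51,82,Y -53,125,g92 -54,82,Y -56,80,Y -57,128,g26 -59,78,Y -61,80,Y -62,84,Y -63,83,Y -64,86,Y -64,90,Y -66,95,Y
33 764 -28,40,g250 -30,40,g250 -35,25,g163 -36,75,Y -37,76,Y -37,77,Y -38,92,g249 -40,92,g250 -41,91,g172 -43,92,g228 -44,10,B -47,83,Y -48,82,Y -50,81,Y -52,81,Y -54,80,Y -57,80,Y -58,79,Y -60,78,Y -62,80,Y -63,83,Y -64,85,Y -64,91,Y -65,94,Y -66,96,Y -67,99,Y -68,101,Y
45 307 -28,11,B -30,11,B -32,10,B -33,10,B -36,11,B -37,90,g121 -37,10,B -37,91,g174 -37,92,g234 -38,91,g238 -38,11,B -38,92,g250 -39,92,g251 -40,92,g250 -40,93,g250 -41,91,g249 -41,92,g248 -42,10,B -42,92,g246 -42,93,g236 -43,92,g236 -43,92,g186 -44,10,B -46,11,B -48,11,B -49,10,B -65,10,B -69,10,B
60 342 -28,12,B -30,10,B -31,10,B -33,10,B -35,10,B -37,10,B -37,85,g83 -37,87,g99 -37,10,B -38,91,g248 -38,92,g250 -39,92,g249 -40,92,g249 -40,92,g248 -41,10,B -41,92,g246 -42,93,g245 -42,10,B -43,91,g240 -43,91,g211 -45,10,B -47,11,B -49,10,B -63,10,B -66,10,B -68,10,B -70,11,B
```

Run:
```python
from h import *
p=get_image("side");T=np.linalg.inv(camT(p));K=np.array(p["mtx"]);k1=p["k1"]
a=np.radians(17.7);X=np.array([np.sin(a),-np.cos(a)])
def pr(phi):
    b=np.arctan2(20,139)-phi;x=85+140*np.sin(b);z=90+140*np.cos(b)
    w=np.r_[np.array([470,97])+x*X,z,1];c=T@w;u=np.array([c[0],-c[1]])/-c[2];u=u*(1+k1*(u@u));return u*[K[0,0],K[1,1]]+K[:2,2]
o=pr(0)
for f in(.05,-.03,-.06,-.1,-.14):print(f,(pr(f)-o).round(2))
f=cv2.imread("pics/s6.png")
s=read_state();print(s["clock"])
```

```text
0.05 [-1.07 -1.11]
-0.03 [0.64 0.73]
-0.06 [1.28 1.51]
-0.1 [2.13 2.62]
-0.14 [2.97 3.82]
17.525
```

```bash
cat > k2.py <<'E'
from g import *
print("---- inner faces")
for x0 in range(18,82,4):
    m=(abs(Q[:,0]-x0)<2)&(Q[:,1]>-39.5)&(Q[:,1]<-33)&(Q[:,2]>55)&(Q[:,2]<100);q=Q[m];c=I[m].astype(int)
    y=(c[:,0]-c[:,2]>60)&(c[:,1]>75);f=lambda v:(len(v),np.percentile(v,[0,50,100]).round(0).tolist()) if len(v) else 0
    print(x0,"yellow",f(q[y][:,2]),"grey",f(q[~y][:,2]))
m=(Q[:,2]>95)&(Q[:,2]<240)&(Q[:,0]>55)&(abs(Q[:,1])<60);q=Q[m]
for z in range(100,240,20):
    v=q[abs(q[:,2]-z)<5]
    if len(v): print("lever z",z,"x",np.percentile(v[:,0],[2,98]).round(),"y",np.percentile(v[:,1],[2,98]).round())
E
python3 k2.py | sed -n '/----/,$p'
```

```text
---- inner faces
18 yellow 0 grey (18, [84.0, 92.0, 94.0])
22 yellow (3, [75.0, 77.0, 78.0]) grey (48, [75.0, 92.0, 95.0])
26 yellow (17, [74.0, 77.0, 80.0]) grey (50, [78.0, 92.0, 94.0])
30 yellow (21, [75.0, 76.0, 79.0]) grey (49, [84.0, 92.0, 94.0])
34 yellow (17, [75.0, 76.0, 79.0]) grey (50, [75.0, 92.0, 95.0])
38 yellow 0 grey (53, [75.0, 91.0, 94.0])
42 yellow 0 grey (49, [83.0, 92.0, 94.0])
46 yellow 0 grey (47, [85.0, 92.0, 93.0])
50 yellow 0 grey (45, [85.0, 92.0, 93.0])
54 yellow 0 grey (43, [85.0, 92.0, 94.0])
58 yellow 0 grey (44, [84.0, 91.0, 93.0])
62 yellow 0 grey (43, [84.0, 91.0, 93.0])
66 yellow 0 grey (47, [84.0, 91.0, 94.0])
70 yellow 0 grey (50, [84.0, 91.0, 95.0])
74 yellow 0 grey (75, [79.0, 95.0, 100.0])
78 yellow 0 grey (89, [75.0, 91.0, 100.0])
lever z 100 x [69. 99.] y [-57.  58.]
lever z 120 x [ 87. 100.] y [-43.  41.]
lever z 140 x [ 89. 102.] y [-43.  41.]
lever z 160 x [ 76. 100.] y [-43.  39.]
lever z 180 x [ 63. 108.] y [-55.  31.]
lever z 200 x [ 58. 101.] y [-59. -38.]
lever z 220 x [72. 75.] y [-58. -56.]
```

carry_out(
  slide=[
    [0,0,0.007],
    [-0.005,0,0.012],
    [-0.012,0,0.014],
    [-0.018,0,0.014],
  ],
  roll=[0,0,0,0],
  claw=[0.0,0.0,0.0,0.0],
)

```text
clock: 18.08
position: [396.3, 52.5, 286.2]
ee_rot: [0.986, 0.162, 0.044, -0.011]
contact_force: [59.8, 5.4, -9.6]
gripper_width: 0.2
grasp_force: 25.2
```

```bash
cat > t.py <<'E'
from h import *
s=read_state();T=toolT(s);t=T[:3,:3]@[0,0,173]+T[:3,3]
a=np.radians(17.7);X=np.array([np.sin(a),-np.cos(a)]);Y=np.array([np.cos(a),np.sin(a)])
f=lambda v:np.r_[(v[:2]-[470,97])@X,(v[:2]-[470,97])@Y,v[2]].round(1)
F=np.array(s["contact_force"]);print("TCP",f(T[:3,3]),"tip",f(t),"F press",np.r_[F[:2]@X,F[:2]@Y,F[2]].round(1),"tilt",T[:3,2].round(3),s["clock"])
p=get_image("side");i=p['img'][130:270,250:410];n=cv2.resize(i[:,:,::-1],(640,560),interpolation=cv2.INTER_CUBIC).astype(int)
m=(n[:,:,2]>130)&(n[:,:,1]<70)&(n[:,:,0]<70)&(np.arange(560)[:,None]<200);v,u=np.nonzero(m);ok=(u>300)&(u<470);print("handle shift px",((u[ok].mean()-388.9)/4).round(2),((v[ok].mean()-122.8)/4).round(2))
y=(n[:,:,2]>110)&(n[:,:,1]>90)&(n[:,:,0]<80)&(n[:,:,2]-n[:,:,0]>70);v,u=np.nonzero(y);ok=(u>196)&(u<285)&(v>200)&(v<330);u,v=u[ok],v[ok]
print("yellow rows",[(r,int(u[abs(v-r)<5].min()),int(u[abs(v-r)<5].max())) for r in range(215,330,10) if (abs(v-r)<5).any()])
E
python3 t.py
```

```text
TCP [ 20.  -83.8 286.2] tip [ 18.5 -68.3 113.9] F press [13.  58.6 -9.6] tilt [ 0.083  0.036 -0.996] 18.075
handle shift px 0.89 1.23
yellow rows [(245, 216, 228), (255, 197, 283), (265, 221, 239), (275, 227, 242), (285, 230, 276), (295, 234, 278), (305, 239, 278), (315, 197, 274), (325, 197, 261)]
```

carry_out(
  slide=[
    [0.03,0.004,0],
    [0.04,0.008,0],
    [0.02,0.009,0],
    [0.0,0.009,0],
    [-0.008,0.009,0],
    [-0.014,0.009,0],
  ],
  roll=[0,0,0,0,0,0],
  claw=[0.0,0.0,0.0,0.0,0.0,0.0],
)

```text
clock: 18.88
position: [375.6, 34.9, 280.5]
ee_rot: [0.987, 0.158, 0.021, -0.006]
contact_force: [-3.3, -2.4, -0.8]
gripper_width: 0.1
grasp_force: 0.2
```

```bash
python3 t.py
```

```text
TCP [  30.5 -108.8  280.5] tip [  29.6 -101.5  107.7] F press [ 1.3 -3.9 -0.8] tilt [ 0.039  0.018 -0.999] 18.875
handle shift px -0.01 -0.0
yellow rows [(255, 217, 283), (275, 197, 267), (285, 197, 276), (295, 199, 276), (305, 218, 276), (315, 233, 263), (325, 260, 260)]
```

It snapped past the lug: the force has dropped to zero, the handle is back at rest and the tab lies outward. Next I'll press it flatter and check.

carry_out(
  slide=[
    [0,0,0.004],
    [0,0,0.01],
    [0,0,0.016],
    [0,0,0.02],
    [0,0,0.02],
    [0,0,-0.03],
    [0.03,-0.03,-0.05],
    [0.06,-0.06,-0.05],
  ],
  roll=[0,0,0,0,0,0,0,0],
  claw=[0.0,0.0,0.0,0.0,0.0,0.0,0.0,0.0],
)

```text
clock: 19.92
position: [403.1, 103.7, 322.6]
ee_rot: [0.988, 0.154, 0.001, -0.0]
contact_force: [0.9, -0.7, -0.7]
gripper_width: -0.2
grasp_force: 0.0
```

```bash
python3 t.py; python3 g.py | head -40; python3 f.py 7
```

```text
TCP [-26.8 -61.7 322.6] tip [-26.8 -61.3 149.6] F press [ 0.9  0.6 -0.7] tilt [ 0.002  0.001 -1.   ] 19.925
handle shift px 0.01 0.0
yellow rows [(255, 197, 283), (275, 242, 261), (285, 197, 263), (295, 197, 263), (305, 197, 277), (315, 197, 260), (325, 197, 233)]
TCP press -29.3 -58.1 322.13573919088293
221
-114 1 x 19.0 19.0 z 78.0 78.0
-110 4 x 19.0 21.0 z 78.0 79.0
-102 3 x 19.0 20.0 z 77.0 79.0
-94 2 x 19.0 20.0 z 76.0 76.0
-90 1 x 19.0 19.0 z 75.0 75.0
-86 4 x 20.0 20.0 z 74.0 76.0
-82 4 x 20.0 20.0 z 74.0 75.0
-78 4 x 20.0 20.0 z 73.0 74.0
-74 4 x 19.0 20.0 z 73.0 74.0
-70 5 x 20.0 23.0 z 74.0 75.0
-66 38 x 22.0 23.0 z 73.0 95.0
-62 35 x 23.0 23.0 z 78.0 95.0
-58 83 x 22.0 34.0 z 75.0 95.0
-54 33 x 23.0 34.0 z 87.0 94.0
lug 565 [[ 36. -44.  83.]
 [ 50. -40.  91.]
 [ 64. -37.  93.]]
tab lean -0.174 y at z76 -61.7 n 92 z 86.12379249878404 95.24007443098034 rms 3.79
tip toolz 140 n 78 x 10.0 11.0 y -7.0 6.0
tip toolz 144 n 200 x 6.0 11.0 y -14.0 13.0
tip toolz 148 n 295 x 6.0 11.0 y -14.0 13.0
tip toolz 152 n 265 x 6.0 11.0 y -14.0 13.0
tip toolz 156 n 244 x 6.0 11.0 y -14.0 13.0
tip toolz 160 n 234 x 6.0 11.0 y -14.0 13.0
tip toolz 164 n 191 x 6.0 11.0 y -14.0 13.0
tip toolz 168 n 132 x 6.0 11.0 y -13.0 12.0
tip toolz 172 n 21 x 10.0 11.0 y -7.0 6.0
[404.3 105.5 321.2] 17.87
knob 2025 ((469.6956787109375, 98.1690673828125), 17.53318214416504) ztop [75.91427016 77.24665588]
catch 72 ((404.8470458984375, 52.378326416015625), (71.48213195800781, 33.987091064453125), 38.23143005371094) [ 75.54994995 192.18382352]
catch_top {'at': [388.6, 281.5], 'conf': 0.71} [391.6  55.2 128. ]
```

carry_out(
  slide=[
    [0,0,-0.05],
    [0,0,-0.1],
    [0.015,0.045,-0.1],
    [0.03,0.09,-0.1],
    [0.046,0.133,-0.1],
    [0.046,0.133,-0.1],
    [0.046,0.133,-0.1],
    [0.046,0.133,-0.1],
  ],
  roll=[0,0,0,0,0,0,0,0],
  claw=[0.06,0.06,0.06,0.06,0.06,0.06,0.06,0.06],
)

```text
clock: 21.12
position: [486.3, -9.1, 421.4]
ee_rot: [0.988, 0.154, -0.0, -0.0]
contact_force: [0.5, -0.2, -0.1]
gripper_width: 59.6
grasp_force: 0.0
```

```bash
python3 t.py
python3 - <<'E'
from g import *
m=(I[:,0]>120)&(I[:,1]<70)&(I[:,2]<70)&(Q[:,2]>200)&(Q[:,2]<260);q=Q[m];print("red",len(q),np.percentile(q,[2,50,98],axis=0).round(1))
E
```

```text
TCP [106.  -16.7 421.4] tip [106.  -16.8 248.5] F press [ 0.3  0.5 -0.1] tilt [-0.001 -0.    -1.   ] 21.125
handle shift px 0.16 0.07
yellow rows [(255, 197, 283), (275, 242, 269), (285, 238, 269), (295, 217, 276), (305, 197, 277), (315, 197, 260), (325, 197, 233)]
TCP press 105.9 -16.6 421.6672378003852
118
-114 4 x 38.0 39.0 z 78.0 80.0
-110 6 x 38.0 39.0 z 79.0 81.0
-106 3 x 38.0 38.0 z 78.0 79.0
-102 4 x 38.0 38.0 z 78.0 80.0
-98 4 x 38.0 38.0 z 77.0 80.0
-94 5 x 37.0 38.0 z 77.0 78.0
-90 2 x 37.0 37.0 z 76.0 76.0
-78 3 x 39.0 39.0 z 72.0 73.0
-74 4 x 39.0 39.0 z 71.0 73.0
-70 3 x 39.0 39.0 z 70.0 72.0
-66 13 x 36.0 36.0 z 76.0 97.0
-62 17 x 36.0 37.0 z 82.0 97.0
-58 34 x 25.0 37.0 z 79.0 96.0
-54 16 x 26.0 35.0 z 87.0 95.0
lug 246 [[ 36. -44.  84.]
 [ 49. -39.  91.]
 [ 62. -37.  93.]]
tab lean 0.093 y at z76 -57.3 n 53 z 86.02483055981196 97.03643255595387 rms 3.59
tip toolz 184 n 55 x -20.0 24.0 y -4.0 3.0
tip toolz 188 n 1735 x -25.0 25.0 y -8.0 7.0
red 3325 [[ 98.9 -34.8 230.1]
 [105.5   2.8 233.9]
 [112.7  34.1 235.8]]
```

carry_out(
  slide=[
    [0.003,0,0.02],
    [0.003,0,0.037],
    [0.003,0,0.037],
    [0.003,0,0.037],
    [0.003,0,0.037],
    [0.003,0,0.037],
    [0.003,0,0.037],
    [0.003,0,0.037],
  ],
  roll=[0,0,0,0,0,0,0,0],
  claw=[0.06,0.06,0.06,0.01,0.01,0.01,0.01,0.01],
)

```text
clock: 22.22
position: [490.1, -8.4, 385.6]
ee_rot: [0.988, 0.154, 0.001, 0.0]
contact_force: [-1.8, 0.4, 6.5]
gripper_width: 14.0
grasp_force: 58.8
```

```bash
python3 t.py
python3 - <<'E'
import numpy as np
# offsets of grasp from raised pose along arc: tool y = +press x, tool z = down
b0=np.arctan2(20,139)
for f in np.arange(0,1.75,.1):
    b=b0-f; print(round(f,2),"dy %.0f dz %.0f"%(140*(np.sin(b)-np.sin(b0)),-140*(np.cos(b)-np.cos(b0))))
E
```

```text
TCP [106.6 -12.9 385.6] tip [106.6 -12.6 212.6] F press [-0.9 -1.6  6.5] tilt [ 0.002  0.    -1.   ] 22.225
handle shift px 1.84 -0.11
yellow rows [(255, 197, 283), (275, 242, 261), (285, 231, 270), (295, 226, 276), (305, 197, 277), (315, 197, 260), (325, 197, 233)]
0.0 dy 0 dz -0
0.1 dy -14 dz -1
0.2 dy -28 dz -1
0.3 dy -42 dz 0
0.4 dy -56 dz 3
0.5 dy -69 dz 7
0.6 dy -82 dz 13
0.7 dy -94 dz 20
0.8 dy -105 dz 28
0.9 dy -116 dz 37
1.0 dy -126 dz 47
1.1 dy -134 dz 58
1.2 dy -142 dz 70
1.3 dy -148 dz 82
1.4 dy -153 dz 95
1.5 dy -157 dz 109
1.6 dy -159 dz 123
1.7 dy -160 dz 137
```

carry_out(
  slide=[
    [0,-0.014,0],
    [0,-0.028,-0.001],
    [0,-0.042,0],
    [0,-0.056,0.003],
    [0,-0.069,0.007],
    [0,-0.082,0.013],
    [0,-0.094,0.02],
    [0,-0.105,0.028],
  ],
  roll=[0,0,0,0,0,0,0,0],
  claw=[0.01,0.01,0.01,0.01,0.01,0.01,0.01,0.01],
)

```text
clock: 23.28
position: [458.8, 92.1, 358.0]
ee_rot: [0.988, 0.154, 0.002, 0.0]
contact_force: [2.0, -2.9, 6.7]
gripper_width: 14.3
grasp_force: 62.6
```

```bash
python3 t.py
```

```text
TCP [  1.3 -12.2 358. ] tip [  1.5 -11.4 185. ] F press [3.3 1.  6.7] tilt [ 0.004  0.    -1.   ] 23.275
handle shift px -8.55 -2.32
yellow rows [(255, 197, 283), (265, 197, 254), (275, 197, 274), (285, 198, 284), (295, 198, 277), (305, 197, 277), (315, 197, 260), (325, 206, 232)]
```

carry_out(
  slide=[
    [0,-0.011,0.009],
    [0,-0.021,0.019],
    [0,-0.029,0.03],
    [0,-0.037,0.042],
    [0,-0.043,0.054],
    [0,-0.048,0.067],
    [0,-0.052,0.081],
    [0,-0.054,0.095],
  ],
  roll=[0,0,0,0,0,0,0,0],
  claw=[0.01,0.01,0.01,0.01,0.01,0.01,0.01,0.01],
)

```text
clock: 24.32
position: [442.6, 143.9, 261.9]
ee_rot: [0.988, 0.154, 0.002, -0.001]
contact_force: [5.2, -1.1, 6.1]
gripper_width: 13.9
grasp_force: 68.1
```

carry_out(
  slide=[
    [0,-0.001,0.006],
    [0,-0.001,0.01],
    [0,-0.001,0.013],
    [0,-0.001,0.015],
    [0,-0.001,0.015],
  ],
  roll=[0,0,0,0,0],
  claw=[0.01,0.01,0.01,0.01,0.01],
)

```text
clock: 24.95
position: [442.3, 145.0, 248.9]
ee_rot: [0.988, 0.155, 0.002, -0.001]
contact_force: [-0.7, 0.7, 19.1]
gripper_width: 13.9
grasp_force: 70.3
```

```bash
python3 t.py
```

```text
TCP [-54.1 -11.8 248.9] tip [-54.2 -11.   75.9] F press [-0.8 -0.4 19.1] tilt [ 0.004  0.002 -1.   ] 24.95
handle shift px nan nan
yellow rows [(255, 197, 244), (265, 197, 244), (275, 197, 263), (285, 197, 276), (295, 197, 278), (305, 197, 277), (315, 197, 260), (325, 202, 229)]t.py:7: RuntimeWarning: Mean of empty slice.
  m=(n[:,:,2]>130)&(n[:,:,1]<70)&(n[:,:,0]<70)&(np.arange(560)[:,None]<200);v,u=np.nonzero(m);ok=(u>300)&(u<470);print("handle shift px",((u[ok].mean()-388.9)/4).round(2),((v[ok].mean()-122.8)/4).round(2))
  ret = ret.dtype.type(ret / rcount)
```

carry_out(
  slide=[
    [0,0,0],
    [0,0,0],
  ],
  roll=[0,0],
  claw=[0.01,0.01],
)

```text
clock: 25.25
position: [442.3, 144.9, 248.9]
ee_rot: [0.988, 0.155, 0.002, -0.001]
contact_force: [-1.2, -0.4, 17.9]
gripper_width: 14.3
grasp_force: 70.3
```

Run:
```python
from g import *
m=(I[:,0]>110)&(I[:,1]<70)&(I[:,2]<70)&(Q[:,2]>60)&(Q[:,2]<160);q=Q[m];print("red",len(q),np.percentile(q,[2,50,98],axis=0).round(1))
w=p["img"];sd=get_image("side")["img"][150:270,270:390]
cv2.imwrite("pics/end.png",np.hstack([w[:,:,::-1][:,100:500],cv2.resize(sd[:,:,::-1],(400,400))]))
```

```text
TCP press -54.1 -11.8 248.9351564567941
2
-70 2 x 19.0 19.0 z 72.0 72.0
lug 1570 [[ 36. -43.  89.]
 [ 51. -38.  99.]
 [ 64. -36. 102.]]
tip toolz 140 n 117 x -3.0 11.0 y -14.0 13.0
tip toolz 144 n 1231 x -25.0 25.0 y -21.0 20.0
tip toolz 148 n 2720 x -25.0 25.0 y -21.0 20.0
tip toolz 152 n 426 x -25.0 25.0 y -21.0 20.0
tip toolz 156 n 221 x -25.0 23.0 y -21.0 20.0
tip toolz 160 n 200 x 6.0 11.0 y -21.0 20.0
tip toolz 164 n 169 x 6.0 11.0 y -21.0 20.0
tip toolz 168 n 119 x 6.0 11.0 y -20.0 18.0
tip toolz 172 n 14 x 6.0 11.0 y -17.0 12.0
red 5516 [[-61.7 -33.1  98.1]
 [-55.    7.1 102.4]
 [-47.8  36.4 104.1]]
```

View pics/end.png

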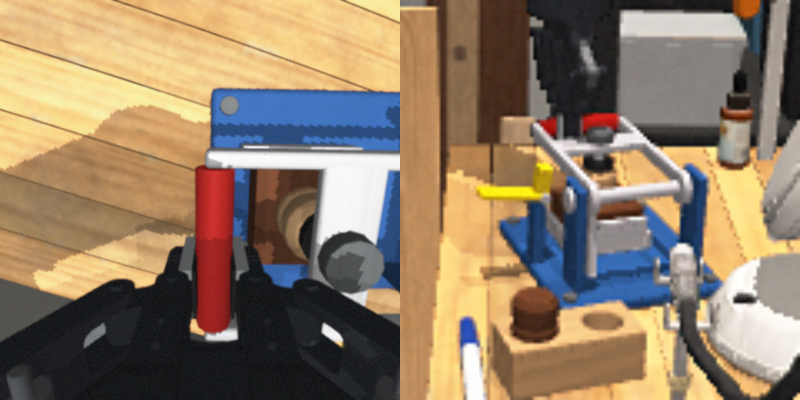

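The handle (215,250 on the left) is gripped at x −55, z ≈ 98 mm, so it is at its stop. The pad is on the knob, the yellow catch lies flat (right panel, 510,190), and the dark knob is still in the rack.

```bash
python3 -c "
from bench import *
print(job_done())"
```

```text
the job is handed in; nothing more can be done
None
```

The job is handed in, with no verdict returned: the pale knob is home in the bore, the catch is flat outward, and the handle is held at its lower stop with the pad on the knob. The catch took about 60 N or more at the tab, because its nose jammed under the lever's lug and pushed the lever back slightly.

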